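Feel for the empty cell of a flap-covered specimen rack and stow a vial

ROBOT

A 7-joint arm with a two-finger parallel gripper is mounted at the origin on the work surface; the furniture and walls round the work are solid. World frame = base frame: x ahead of the robot, y to its left, z up, the work surface at z = 0. Lengths are in m, angles in rad, forces in N, time in s.
With the tool pointing down it reaches from about 0.425 to 0.875 m from the base axis. Payload 4.7 kg.
Tool frame: the origin (TCP) lies at the very end of the fingers, on their centre line; the grasp point (between the pads) lies 19 mm behind it; z points along the fingers, y is the direction in which the jaws open and shut (so a half turn about z gives the same grasp; the last joint's range is limited). The gripper opens to 87 mm and grips with 3 to 60 N. Pads are 19 mm wide; open, the fingers measure 117 mm over their backs; the gripper's body (75 mm by 190 mm) begins 51 mm behind the grasp point.
Start: joints at [0.675, 0.321, -0.07, 1.45, 0.023, 1.371, -0.057], TCP at [0.513, -0.399, 0.223] pointing down, gripper open.
Joint ranges: [-2.86, 2.86], [-0.3, 2.09], [-1.38, 1.24], [0.06, 2.45], [-1.56, 4.7], [0.09, 2.05], [-2.69, 2.69]. Speed limits (rad/s): [2.57, 2.57, 3.14, 3.14, 3.14, 3.14, 3.14].

INTERFACE

Orientations are given as a rotation vector (axis times angle).
In Python, from bench import * gives the robot as it stands.
- The arm moves only by the shell command python3 -m jog 'ROWS' [OPENING] [FORCE]. ROWS is JSON, a list of rows, each a list of 4 numbers: the shift along the world's x, y, z in mm, then the turn about the world's z in rad. In form: [[x, y, z, twist], ...]. A call has exactly 8 rows; each row is the pose to reach, as a shift and turn from the pose commanded when the call began; what a row does not reach only later rows make up. A row lasts 1/8 s, in which the tool goes at most 62.5 mm and 10.7 degrees, less where a joint would pass 70% of its speed; a pose out of reach is approached as far as the arm can. A call with a gripper value outside its range is refused whole. OPENING is the opening, from -1 (shut) to 1 (fully open), set as the call begins (- or left out, the last holds). The fingers move at their own pace and stop on an object; FORCE is the grip in N (left out, the last holds). Time passes only in rows, so rows that repeat a pose let the fingers close, or fill a call up. It gives the time, the measured TCP pose, the force and the opening at its end, in the units of the state.
- get_state(): the state, without advancing time (a new reading comes with each control period).
- get_image(name): name is "scene" or "top" or "wrist"; returns a dict with "image" (384x512x3 uint8, red, green, blue), "fx", "fy", "cx", "cy" (pixels), "position" and "rotation" of the camera in the world; the wrist camera has in their place "tool_from_camera" (4x4, takes a point from camera to tool coordinates, whose origin is the TCP and whose axes are the flange's). Camera axes: x right, y down, z forward; pixel columns grow to the right and rows downward; lengths in m; the calibration is good to about 2 mm. A picture is of the moment at which its call begins: read the wrist's pose just before it. There is no depth.
- close_job(): hands the job in, once; it reports no verdict.
The state is a dict: "time": time; "joint_positions": joint angles; "qd": joint speeds; "joint_torque": joint torques, N m; "position": TCP position; "tool_rot": TCP orientation; "ft_force": force on the tool from outside, world axes, zero at the start; "torque": the same for the moment, N m; "grip_width": opening from 0.0 (shut) to 1.0 (fully open).
Only numpy, scipy, OpenCV 4.12 (cv2) and the standard library are available. Lean on these libraries where they do the work, as an engineer would, in place of code of your own. Each camera call takes 0.05 s, during which the arm holds its last target. There are 200 camera calls.

TASK

One of the six flap-covered cells of the specimen rack is empty, but you cannot see which: first, with the tall brown vial left standing where it is, press on the flaps with the empty gripper until you find the cell whose flaps swing open. Then stand the tall vial upright in that cell, right down on its floor, lowering it in rather than dropping it, and let go of it. Leave the other things on the table where they are.

Things in the scene. Friction and masses are not known exactly. Their poses are not given: they have to be found in the camera images.
- rack: grey plastic specimen rack fixed to the table, 124 mm (its x, front to back) by 184 mm (its y) by 46 mm high; origin at the centre of its underside on the table, x to its back row, y to its left end, z up. Six square cells, 56 mm wide inside, 60 mm apart: cells 1, 2, 3 at x = -30 mm and y = +60, 0, -60 mm, cells 4, 5, 6 at x = +30 mm and the same y
- rack_top (a point): centre of the rack's upper rim, 46 mm over the table. Each cell's mouth is shut by a pair of aluminium flaps, 26 by 52 mm, 3 mm thick, tops 44 mm over the table, hinged on the cell's front (-x) and back walls and meeting over its middle. Pressed at the middle, the flaps over a pot give about 2 to 3 mm, then stop hard; those of the empty cell swing down under less than 2 N; let go, they spring shut
- rack_floor (a point): centre of the rack at the height of the cells' floors, 4 mm over the table. Five cells hold a pot, 46 mm wide and 34 mm high, hidden under the flaps; one, any of the six, is empty. Walls between the cells are 4 mm thick
- vial_mid (a point): the point on the axis of the tall brown glass vial half-way up, 39 mm over its underside; the vial is a plain round cylinder with a cap, 36 mm in diameter, 78 mm high, 0.10 to 0.16 kg, and stands upright on the table; z points up along its axis. Standing in the rack's cell on the floor it looks out 36 mm above the rim
- flap_1 (a joint): hinge of the front (-x) flap of cell 1 (front left): 0 shut and level, grows as the flap swings down into the cell, 1.4 rad at most; stops below 0.2 rad over a pot
- flap_1_far (a joint): the same for the back (+x) flap of cell 1
- flap_2 (a joint): hinge of the front (-x) flap of cell 2 (front middle): 0 shut and level, grows as the flap swings down into the cell, 1.4 rad at most; stops below 0.2 rad over a pot
- flap_2_far (a joint): the same for the back (+x) flap of cell 2
- flap_3 (a joint): hinge of the front (-x) flap of cell 3 (front right): 0 shut and level, grows as the flap swings down into the cell, 1.4 rad at most; stops below 0.2 rad over a pot
- flap_3_far (a joint): the same for the back (+x) flap of cell 3
- flap_4 (a joint): hinge of the front (-x) flap of cell 4 (back left): 0 shut and level, grows as the flap swings down into the cell, 1.4 rad at most; stops below 0.2 rad over a pot
- flap_4_far (a joint): the same for the back (+x) flap of cell 4
- flap_5 (a joint): hinge of the front (-x) flap of cell 5 (back middle): 0 shut and level, grows as the flap swings down into the cell, 1.4 rad at most; stops below 0.2 rad over a pot
- flap_5_far (a joint): the same for the back (+x) flap of cell 5
- flap_6 (a joint): hinge of the front (-x) flap of cell 6 (back right): 0 shut and level, grows as the flap swings down into the cell, 1.4 rad at most; stops below 0.2 rad over a pot
- flap_6_far (a joint): the same for the back (+x) flap of cell 6
- small_vial_mid (a point): bystander: middle of a smaller clear vial with black cap, 28 mm in diameter, 62 mm high, standing upright, 31 mm over its underside; stays where it is
- box: bystander: low card sample box, 59 x 79 x 32 mm; origin at the centre of its underside; stays where it is
- rubber: bystander: eraser, 21 x 42 x 13 mm; origin at the centre of its underside; stays where it is
- pen: bystander: marker pen lying flat, 17 x 135 x 16 mm, long along its y; origin at the centre of its underside; stays where it is
Mind the look-alikes: they are no part of the job. Of the things that look like the rack, the largest one is meant.

How it is judged:
On the way:
1. with the tall vial still standing where it was, the flaps of the empty cell are pressed open (a flap past 0.4 rad) (distance of vial_mid from where it was at the start of the episode below 0.012 m and value of joint any of flap_1, flap_1_far, flap_2, flap_2_far, flap_3, flap_3_far, flap_4, flap_4_far, flap_5, flap_5_far, flap_6, flap_6_far above 0.4 rad), for 0.05 s.
At the end, for the whole second after the job is handed in: the tall vial stands upright (within 0.15 rad) inside a cell of the rack, on its floor (its middle 36 to 50 mm over the rack's underside), at rest and released (z of vial_mid in the frame of rack between 0.036 and 0.05 m and x of vial_mid in the frame of rack between -0.06 and 0.06 m and y of vial_mid in the frame of rack between -0.09 and 0.09 m and angle between vial_mid's own z axis and vertical below 0.15 rad and linear speed of vial below 0.03 m/s and contact force between the fingers and vial below 0.1 N); the robot touches nothing.
It fails at once if the tall vial is dropped (moves faster than 0.5 m/s with no finger on it: a fall of more than about 13 mm) (linear speed of vial above 0.5 m/s and contact force between the fingers and vial below 0.05 N).
It fails at once if a bystander is moved by more than 25 mm (distance of any of small_vial_mid, box, rubber, pen from where it was at the start of the episode above 0.025 m).
It also fails if it takes over 61 s, if anything falls off the work surface, if the arm or the gripper's body presses on something with over 40 N, if the wrist force passes 120 N, or if a joint passes its speed limit or range.

## Working session

There is one attempt and no reset: what is moved stays moved. The work goes in short steps, Python scripts to look and compute and a shell command to move; the robot and the scene stay as the last step left them, time stands still between calls to the robot, and variables do not carry over. Pictures are saved under pics/ and viewed, about 8 in all and at most 12, crops included, and the job is handed in when it is done.

```bash
mkdir -p pics; ls; cat > h.py <<'E'
from bench import *
import numpy as np, cv2
def ray(im,u,v,z):
    d=np.array([(u-im["cx"])/im["fx"],(v-im["cy"])/im["fy"],1.]); R=np.array(im["rotation"])
    if R.shape!=(3,3): R=cv2.Rodrigues(R)[0]
    d=R@d; p=np.array(im["position"]); return p+d*(z-p[2])/d[2]
E
python3 - <<'E'
from h import *
import pickle
for n in("top","scene"):
    im=get_image(n); pickle.dump(im,open(n+".pkl","wb")); cv2.imwrite(f"pics/{n}0.png",cv2.cvtColor(im["image"],cv2.COLOR_RGB2BGR))
    print(n,im["fx"],im["position"],np.round(im["rotation"],3).tolist())
print(get_state())
E
```

```text
pics
top 396.4879536836481 [0.38017223 0.09303893 1.27953939] [-2.153, 2.133, -0.194]
scene 354.024883278438 [0.10476614 0.3861582  0.72975404] [-1.287, 2.358, -0.82]
{'time': 0.1, 'joint_positions': array([ 0.67510364,  0.32173992, -0.07006953,  1.45156183,  0.02262978,
        1.37081599, -0.05695665]), 'qd': array([-0.00032839, -0.00197484, -0.00141958, -0.00215073,  0.00036951,
       -0.00141218, -0.00053423]), 'joint_torque': array([ 4.55002037e-04, -4.92571664e+01, -4.05019149e-01, -3.13396633e+01,
       -6.39435137e-02,  3.95127805e-02,  1.04516664e-04]), 'position': array([ 0.51265328, -0.39878557,  0.22157217]), 'tool_rot': array([-2.82079014e+00, -1.37960709e+00,  1.37795291e-03]), 'ft_force': array([ 0.58954211, -0.22025717, -0.09242783]), 'torque': array([ 0.04696309,  0.02748082, -0.01196702]), 'grip_width': 1.0031023407867863}
```

View pics/top0.png

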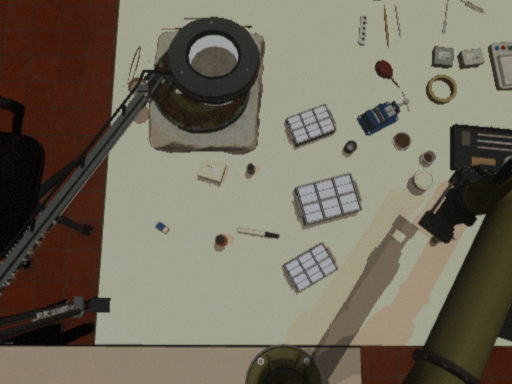

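View pics/scene0.png

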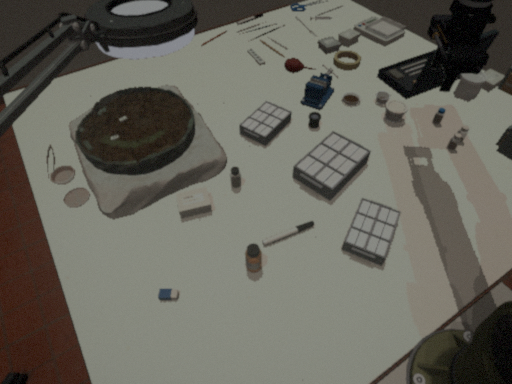

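Top view: the rack is the largest grid, at about (327,199). The brown vial is at (221,241), with the small vial at (250,170), box at (211,172), pen at (258,233) and eraser at (162,228). Next I'll segment them.

```bash
python3 - <<'E'
from h import *
import pickle
im=pickle.load(open("top.pkl","rb")); a=im["image"]
b=cv2.cvtColor(a,cv2.COLOR_RGB2BGR)
c=np.hstack([cv2.resize(b[160:240,285:370],None,fx=5,fy=5,interpolation=2),cv2.resize(b[215:265,195:235],None,fx=8,fy=8,interpolation=2)])if 0 else None
A=cv2.resize(b[165:235,285:370],None,fx=5,fy=5,interpolation=2)
B=cv2.resize(b[220:255,195:235],None,fx=10,fy=10,interpolation=2)[:350]
s=pickle.load(open("scene.pkl","rb")); sb=cv2.cvtColor(s["image"],cv2.COLOR_RGB2BGR)
C=cv2.resize(sb[230:290,225:285],None,fx=4,fy=4,interpolation=2)
D=cv2.resize(sb[125:200,285:378],None,fx=3,fy=3,interpolation=2)
o=np.zeros((600,800,3),np.uint8);o[:350,:400]=A[:, :400];o[:350,400:]=B;o[350:590,:240]=C;o[350:575,300:579]=D
cv2.imwrite("pics/crop1.png",o)
# flap tops: bluish bright patches in rack
h=cv2.cvtColor(a,cv2.COLOR_RGB2HSV)
print(a[199,310:345:3].tolist(), a[180,380].tolist(), a[241,215:230].tolist())
E
```

```text
[[160, 162, 169], [162, 164, 170], [147, 147, 152], [94, 89, 83], [117, 113, 106], [106, 103, 96], [121, 117, 116], [136, 138, 140], [156, 159, 164], [105, 102, 105], [140, 141, 145], [162, 164, 166]] [162, 163, 144] [[103, 86, 65], [53, 44, 34], [41, 39, 33], [42, 40, 34], [45, 42, 37], [44, 40, 35], [42, 41, 34], [40, 38, 30], [50, 42, 35], [72, 48, 31], [107, 63, 32], [103, 66, 39], [115, 94, 72], [157, 141, 117], [162, 147, 122]]
```

View pics/crop1.png

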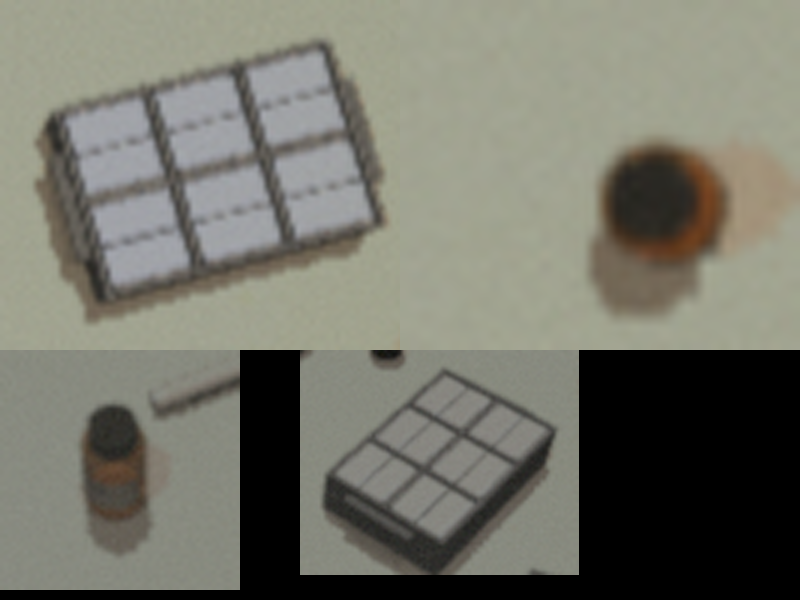

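The crop shows six cells in two rows of three. The flap seams run along the rack's long axis, and the brown vial's dark cap is clear.

```bash
cat >> h.py <<'E'
def rack(im,box):
    x0,y0,x1,y1=box; a=im["image"].astype(int); m=((a[...,2]>a[...,0]+2)&(a[...,2]>125)).astype(np.uint8)
    k=np.zeros_like(m);k[y0:y1,x0:x1]=m[y0:y1,x0:x1]
    v,u=np.nonzero(k); P=np.array([ray(im,x,y,.044)[:2] for x,y in zip(u,v)])
    r=cv2.minAreaRect((P*1000).astype(np.float32)); return r,P.mean(0),len(P)
E
python3 - <<'E'
from h import *
import pickle
im=pickle.load(open("top.pkl","rb"))
print(rack(im,(290,168,365,228)))
a=im["image"].astype(int)
g=a.max(2)
def blob(im,box,th,z):
    x0,y0,x1,y1=box; m=(im["image"].max(2)[y0:y1,x0:x1]<th).astype(np.uint8)
    n,l,s,c=cv2.connectedComponentsWithStats(m); i=1+s[1:,4].argmax(); u,v=c[i]+[x0,y0]
    p=ray(im,u,v,z); q=ray(im,u+1,v,z); print(c[i]+[x0,y0],s[i],p,np.linalg.norm(p-q)*np.sqrt(s[i,4]*4/np.pi))
    return p
blob(im,(205,230,235,248),60,.078)
s=pickle.load(open("scene.pkl","rb"))
blob(s,(240,240,270,258),60,.078)
for n,(u,v) in dict(sv=(251,170),box=(211,172),rub=(162,228),penL=(238,230),penR=(279,236)).items(): print(n,ray(im,u,v,.03))
for u,v in [(296,187),(350,174),(361,210),(305,225)]: print(ray(im,u,v,.046))
E
```

```text
(((565.826416015625, -140.9957275390625), (109.75971984863281, 170.05340576171875), 15.469891548156738), array([ 0.56561259, -0.13824786]), 1352)
[219.52941176 239.56862745] [11  6  8  8 51] [0.43102918 0.19570966 0.078     ] 0.024185879439142365
[252.94308943 250.52845528] [  8   4  11  14 123] [0.4260727  0.19772798 0.078     ] 0.026209006001507662
sv [0.65660425 0.1040364  0.03      ]
box [0.6485546 0.2324781 0.03     ]
rub [0.46754961 0.38065851 0.03      ]
penL [0.46340494 0.14262413 0.03      ]
penR [0.44576036 0.01372839 0.03      ]
[ 0.59968053 -0.03910401  0.046     ]
[ 0.64364196 -0.21192457  0.046     ]
[ 0.52845451 -0.24323304  0.046     ]
[ 0.47972414 -0.06634833  0.046     ]
```

```bash
python3 -m jog '[[12,55,0,-0.16],[24,110,0,-0.32],[36,165,0,-0.48],[46,215,0,-0.6],[50,250,0,-0.644],[53,258,0,-0.644],[53,258,0,-0.644],[53,258,0,-0.644]]' -1 20
cat >> h.py <<'E'
def wrist(name):
    s=get_state(); im=get_image("wrist"); T=np.array(im["tool_from_camera"]); R=cv2.Rodrigues(np.array(s["tool_rot"]))[0]
    im["rotation"]=R@T[:3,:3]; im["position"]=R@T[:3,3]+s["position"]
    cv2.imwrite(f"pics/{name}.png",cv2.cvtColor(im["image"],cv2.COLOR_RGB2BGR)); print(np.round(s["position"],4),s["tool_rot"],s["ft_force"],s["time"],s["grip_width"]); 
    import pickle; pickle.dump(im,open(name+".pkl","wb")); return im
E
python3 -c "
from h import *
im=wrist('w1');print(im['position'],im['rotation'],im['fx'])"
```

```text
time: 1.1
position: [0.5656, -0.1435, 0.2223]
tool_rot: [3.114, 0.412, -0.001]
ft_force: [0.0, 0.5, 0.5]
grip_width: 0.172
[ 0.5656 -0.1435  0.2223] [ 3.11360999e+00  4.11734401e-01 -1.17847791e-03] [0.00759007 0.48431803 0.54052617] 1.1 0.17211577683054546
[ 0.64687329 -0.12138846  0.38457084] [[ 2.60057972e-01 -9.20685692e-01 -2.91045885e-01]
 [-9.65592602e-01 -2.47687812e-01 -7.92570181e-02]
 [ 8.82284003e-04  3.01643173e-01 -9.53420483e-01]] 266.78313107642134
```

View pics/w1.png

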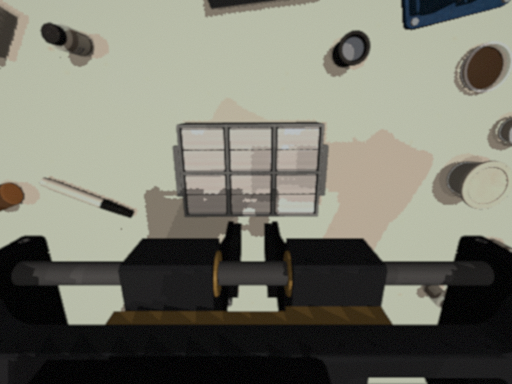

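Wrist view: the whole rack shows, with rim corners near (178,123), (324,122), (319,216) and (184,217).

```bash
python3 - <<'E'
from h import *
import pickle
im=pickle.load(open("w1.pkl","rb"))
# cell wall crossings: dark-line profile
P=np.array([ray(im,*p,.046)[:2] for p in [(178,123),(324,122),(319,216),(184,217)]]); print(P,P.mean(0))
print([np.linalg.norm(P[i]-P[i-1]) for i in range(4)])
d=P[0]-P[1]+P[3]-P[2]; print("yaw",np.degrees(np.arctan2(-d[0],d[1])))
g=cv2.cvtColor(im["image"],cv2.COLOR_RGB2GRAY)
for r in (137,182): print(r,[i for i in range(170,330) if g[r,i]<g[r,i-3:i+4].min()+1 and g[r,i]<95])
for c in (205,251,298): print(c,[i for i in range(115,222) if g[i,c]<=g[i-3:i+4,c].min() and g[i,c]<110])
c=np.array([.5645,-.1405]);t=np.radians(15.2);u=np.array([np.cos(t),np.sin(t)]);v=np.array([-u[1],u[0]])
R=im["rotation"]
for p in [(x,y) for x in(-.03,.03) for y in (.06,0,-.06)]:
    w=np.r_[c+p[0]*u+p[1]*v,.046]; q=R.T@(w-im["position"]); print(p,np.round(w,4),q[:2]/q[2]*im["fx"]+[im["cx"],im["cy"]])
E
```

```text
[[ 0.60394316 -0.03839238]
 [ 0.65185731 -0.21173467]
 [ 0.53182492 -0.24745821]
 [ 0.48223815 -0.06879003]] [ 0.56746589 -0.14159382]
[np.float64(0.12544371949215408), np.float64(0.17984247251136942), np.float64(0.1252355689698337), np.float64(0.18542159162368424)]
yaw 15.481827850712094
137 [180, 224, 228, 272, 276, 320]
182 [179, 184, 229, 271, 317]
205 [124, 173, 194, 203, 206, 215]
251 [123, 173, 196, 215]
298 [123, 172]
(-0.03, 0.06) [ 0.5198 -0.0905  0.046 ] [205.15877478 195.86008306]
(-0.03, 0) [ 0.5355 -0.1484  0.046 ] [249.95502139 195.75371614]
(-0.03, -0.06) [ 0.5513 -0.2063  0.046 ] [294.74863178 195.64735547]
(0.03, 0.06) [ 0.5777 -0.0747  0.046 ] [202.53714522 151.15826348]
(0.03, 0) [ 0.5935 -0.1326  0.046 ] [249.72337945 151.04760736]
(0.03, -0.06) [ 0.6092 -0.1905  0.046 ] [296.90668865 150.93695811]
```

```bash
python3 -m jog '[[29,8,-50,0],[29,8,-105,0],[29,8,-150,0],[29,8,-168,0],[29,8,-175,0],[29,8,-180,0],[29,8,-182,0],[29,8,-182,0]]' -1; python3 -c "
from h import *
s=get_state();print(s['position'],s['ft_force'],s['grip_width'])"
```

```text
time: 2.15
position: [0.5964, -0.1336, 0.0424]
tool_rot: [3.112, 0.416, 0.005]
ft_force: [0.6, -0.8, 3.1]
grip_width: 0.005
[ 0.59639535 -0.13358157  0.04240158] [ 0.56544682 -0.82035441  3.10804238] 0.004586912454446791
```

```bash
python3 -m jog '[[0,0,-1,0],[0,0,-2,0],[0,0,-3,0],[0,0,-4,0],[0,0,-4,0],[0,0,-4,0],[0,0,-4,0],[0,0,-4,0]]' -1
```

```text
time: 3.15
position: [0.5965, -0.1337, 0.0419]
tool_rot: [3.112, 0.416, 0.005]
ft_force: [-8.1, 0.6, 25.0]
grip_width: -0.001
```

Cell 5 stops hard at z = 0.042 with 25 N, so it holds a pot. Next is cell 6, at the same commanded depth.

```bash
python3 -m jog '[[0,0,20,0],[8,-29,22,0],[16,-58,22,0],[16,-58,12,0],[16,-58,4,0],[16,-58,1,0],[16,-58,0,0],[16,-58,0,0]]' -1
```

```text
time: 4.15
position: [0.6111, -0.1909, 0.0419]
tool_rot: [3.112, 0.418, -0.0]
ft_force: [-12.3, 0.4, 28.5]
grip_width: 0.006
```

Cell 6 holds a pot too. Next is cell 3 (shift -58, -16).

```bash
python3 -m jog '[[0,0,20,0],[-29,-8,22,0],[-58,-16,22,0],[-58,-16,12,0],[-58,-16,4,0],[-58,-16,1,0],[-58,-16,0,0],[-58,-16,0,0]]' -1
```

```text
time: 5.15
position: [0.5534, -0.2059, 0.0417]
tool_rot: [-3.113, -0.419, 0.003]
ft_force: [-15.1, 3.8, 37.0]
grip_width: 0.004
```

Cell 3 holds a pot. Next is cell 2.

```bash
python3 -m jog '[[0,0,20,0],[-8,29,22,0],[-16,58,22,0],[-16,58,12,0],[-16,58,4,0],[-16,58,2,0],[-16,58,1,0],[-16,58,1,0]]' -1
```

```text
time: 6.15
position: [0.5379, -0.1482, 0.0418]
tool_rot: [-3.112, -0.416, 0.0]
ft_force: [-12.0, 7.1, 32.8]
grip_width: 0.001
```

```bash
python3 -m jog '[[0,0,20,0],[-8,29,22,0],[-16,58,22,0],[-16,58,12,0],[-16,58,4,0],[-16,58,2,0],[-16,58,1,0],[-16,58,1,0]]' -1
```

```text
time: 7.15
position: [0.5212, -0.0917, 0.0386]
tool_rot: [3.114, 0.415, -0.0]
ft_force: [-0.4, 0.0, 0.5]
grip_width: 0.007
```

Cell 1 yields: z = 0.0386 with almost no force. I'll press deeper.

```bash
python3 -m jog '[[0,0,-4,0],[0,0,-8,0],[0,0,-13,0],[0,0,-17,0],[0,0,-18,0],[0,0,-18,0],[0,0,-18,0],[0,0,-18,0]]' -1
```

```text
time: 8.15
position: [0.521, -0.091, 0.0205]
tool_rot: [-3.114, -0.416, 0.0]
ft_force: [-0.9, 1.1, -1.3]
grip_width: 0.005
```

```bash
python3 -c "
from h import *
wrist('w2')"; python3 - <<'E'
import cv2
a=cv2.imread('pics/w2.png'); cv2.imwrite('pics/w2.png',cv2.resize(a[130:330,130:380],None,fx=2,fy=2))
E
```

```text
[ 0.521  -0.091   0.0205] [-3.11379765e+00 -4.16376265e-01  4.29469520e-04] [-0.92077174  1.0971251  -1.26686913] 8.15 0.005279328225395577
```

View pics/w2.png

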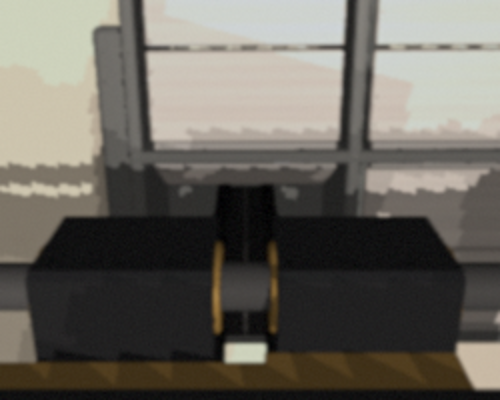

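Cell 1's flaps are open and the finger sits mid-cell. Now I'll retract and go above the vial.

```bash
python3 -m jog '[[0,0,50,0],[0,0,105,0],[-15,50,140,0],[-33,105,170,0],[-51,160,185,0],[-69,215,185,0],[-85,265,185,0],[-92,288,185,0]]' -1
python3 -m jog '[[0,0,0,0],[0,0,0,0],[0,0,0,0],[0,0,0,0],[0,0,0,0],[0,0,0,0],[0,0,0,0],[0,0,0,0]]' 1
python3 -c "
from h import *
wrist('w3');print(get_state()['joint_positions'])"
```

```text
time: 9.2
position: [0.4278, 0.2003, 0.2063]
tool_rot: [-3.112, -0.423, -0.002]
ft_force: [0.6, 0.0, -0.0]
grip_width: 0.007
time: 10.2
position: [0.4291, 0.197, 0.2056]
tool_rot: [3.114, 0.416, -0.0]
ft_force: [0.1, 0.3, 1.0]
grip_width: 0.831
[0.4291 0.197  0.2056] [ 3.11378970e+00  4.16440806e-01 -6.25978493e-05] [0.13536211 0.28191333 0.97896328] 10.2 0.8313269542494365
[ 0.0168898  -0.03320416 -0.48921118  1.88243837 -0.01618946  1.28852231
 -1.77243151]
```

View pics/w3.png

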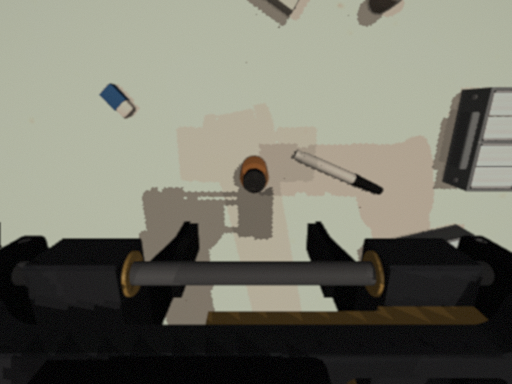

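```bash
python3 - <<'E'
from h import *
import pickle
im=pickle.load(open("w3.pkl","rb")); a=im["image"]
m=(a[160:195,235:275].max(2)<60).astype(np.uint8)
n,l,s,c=cv2.connectedComponentsWithStats(m);print(s,c+[235,160])
i=1+s[1:,4].argmax()
for z in(.05,.078): print(ray(im,*(c[i]+[235,160]),z))
b=a.astype(int); o=((b[...,0]>b[...,2]+35)).astype(np.uint8)[145:200,230:280]; v,u=np.nonzero(o|m_ if 0 else o); print(u.min()+230,u.max()+230,v.min()+145,v.max()+145)
print(ray(im,255,157,0.005),ray(im,(u.min()+u.max())/2+230,170,.05))
E
```

```text
[[  0   0  40  35 968]
 [  8   9  23  24 432]] [[254.8553719  175.5       ]
 [253.7037037  180.36111111]]
[0.42653108 0.19461801 0.05      ]
[0.43389926 0.19678441 0.078     ]
240 268 156 185
[0.44718625 0.19820097 0.005     ] [0.43925698 0.19773195 0.05      ]
```

```bash
python3 -m jog '[[1,0,-45,0],[1,0,-90,0],[1,0,-125,0],[1,0,-145,0],[1,0,-155,0],[1,0,-157,0],[1,0,-157,0],[1,0,-157,0]]' 1
python3 -m jog '[[0,0,0,0],[0,0,0,0],[0,0,0,0],[0,0,0,0],[0,0,0,0],[0,0,0,0],[0,0,0,0],[0,0,0,0]]' -1 25
```

```text
time: 11.25
position: [0.4308, 0.1972, 0.0495]
tool_rot: [-3.114, -0.416, -0.003]
ft_force: [-0.4, 0.2, -0.4]
grip_width: 1.002
time: 12.25
position: [0.4301, 0.1968, 0.0485]
tool_rot: [3.114, 0.416, -0.0]
ft_force: [-0.3, 0.0, -0.5]
grip_width: 0.407
```

The grip width is 35.4 mm, so it has the vial body. Lift and move to above cell 1.

```bash
python3 -m jog '[[0,0,10,0],[0,0,35,0],[0,0,65,0],[10,-32,80,0],[24,-75,80,0],[40,-125,80,0],[55,-175,80,0],[68,-215,80,0]]' -
python3 -m jog '[[8,-25,0,0],[15,-48,0,0],[20,-64,0,0],[23,-73,0,0],[23,-73,0,0],[23,-73,0,0],[23,-73,0,0],[23,-73,0,0]]' -
python3 -c "
from h import *
wrist('w4')
im=get_image('scene');b=cv2.cvtColor(im['image'],cv2.COLOR_RGB2BGR)[90:210,230:390]
w=cv2.imread('pics/w4.png')[90:270,130:370]
o=np.zeros((600,800,3),np.uint8);o[:300,:400]=cv2.resize(b,(400,300));o[300:600,:400]=cv2.resize(w,(400,300))
t=get_image('top');o[:300,400:]=cv2.resize(cv2.cvtColor(t['image'],cv2.COLOR_RGB2BGR)[150:240,270:390],(400,300));cv2.imwrite('pics/m4.png',o)"
```

```text
time: 13.25
position: [0.4985, -0.0203, 0.1292]
tool_rot: [3.114, 0.414, 0.001]
ft_force: [1.1, 0.4, -1.7]
grip_width: 0.401
time: 14.25
position: [0.521, -0.0905, 0.1286]
tool_rot: [3.114, 0.418, -0.0]
ft_force: [0.4, -0.1, -1.0]
grip_width: 0.405
[ 0.521  -0.0905  0.1286] [ 3.11368743e+00  4.17602501e-01 -2.00541341e-05] [ 0.35327495 -0.08306251 -1.00630924] 14.25 0.4046853118777213
```

View pics/m4.png

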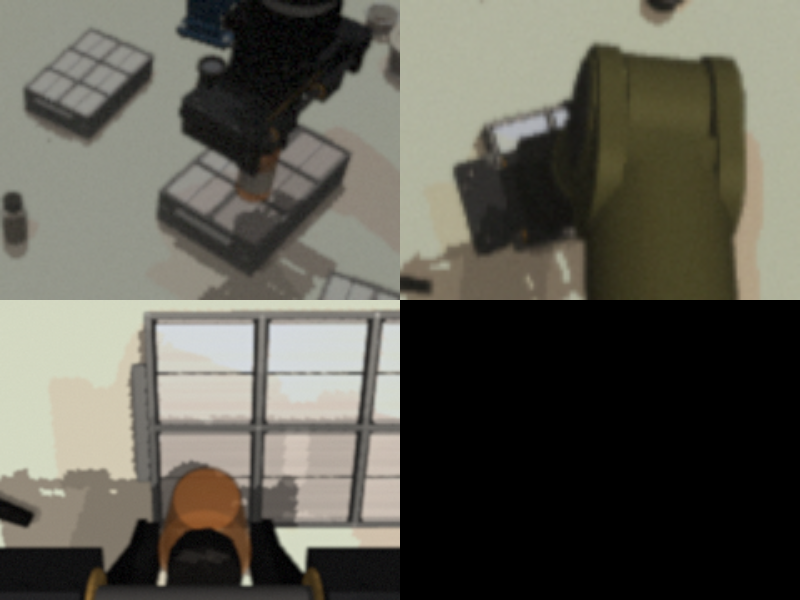

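The held vial hangs upright over cell 1. Its underside ellipse is centred at about (254,210) in the wrist picture.

```bash
python3 - <<'E'
from h import *
import pickle
im=pickle.load(open("w4.pkl","rb"))
for v in(206,208,210): print(ray(im,254.2,v,.080))
E
```

```text
[ 0.52508918 -0.09095267  0.08      ]
[ 0.52334541 -0.09143316  0.08      ]
[ 0.5215932  -0.09191597  0.08      ]
```

It is centred on the cell. Lowering now.

```bash
python3 -m jog '[[0,0,-12,0],[0,0,-24,0],[0,0,-34,0],[0,0,-42,0],[0,0,-50,0],[0,0,-58,0],[0,0,-64,0],[0,0,-67,0]]' -
python3 -m jog '[[0,0,-2,0],[0,0,-4,0],[0,0,-5,0],[0,0,-6,0],[0,0,-7,0],[0,0,-8,0],[0,0,-8,0],[0,0,-8,0]]' -
```

```text
time: 15.4
position: [0.5208, -0.091, 0.061]
tool_rot: [-3.114, -0.416, 0.001]
ft_force: [-0.4, -0.8, -0.5]
grip_width: 0.409
time: 16.4
position: [0.5211, -0.0911, 0.0535]
tool_rot: [3.114, 0.416, -0.0]
ft_force: [-0.3, -0.9, -2.3]
grip_width: 0.406
```

```bash
python3 -m jog '[[0,0,-0.5,0],[0,0,-1,0],[0,0,-1.5,0],[0,0,-1.5,0],[0,0,-1.5,0],[0,0,-1.5,0],[0,0,-1.5,0],[0,0,-1.5,0]]' -
```

```text
time: 17.4
position: [0.5214, -0.0911, 0.0525]
tool_rot: [3.114, 0.416, 0.001]
ft_force: [-0.2, 0.1, 5.7]
grip_width: 0.407
```

Floor contact came at exactly the expected height, with a force step of about +8 N. Now I'll release, then rise.

```bash
python3 -m jog '[[0,0,0.5,0],[0,0,0.5,0],[0,0,0.5,0],[0,0,0.5,0],[0,0,0.5,0],[0,0,0.5,0],[0,0,0.5,0],[0,0,0.5,0]]' 0.6
python3 -m jog '[[0,0,10,0],[0,0,35,0],[0,0,65,0],[0,0,100,0],[0,0,130,0],[-8,0,140,0],[-8,0,140,0],[-8,0,140,0]]' -
python3 -c "
from h import *
wrist('w5')
im=get_image('scene');b=cv2.cvtColor(im['image'],cv2.COLOR_RGB2BGR)[90:210,230:390]
w=cv2.imread('pics/w5.png')
o=np.zeros((384,900,3),np.uint8);o[:,:512]=w;o[:291,512:]=cv2.resize(b,(388,291));cv2.imwrite('pics/m5.png',cv2.resize(o,(800,341)))"
```

```text
time: 18.4
position: [0.5211, -0.0911, 0.0526]
tool_rot: [3.114, 0.416, 0.0]
ft_force: [0.2, -0.2, -0.1]
grip_width: 0.795
time: 19.4
position: [0.5122, -0.091, 0.1913]
tool_rot: [-3.113, -0.416, 0.003]
ft_force: [-0.8, -0.3, 0.3]
grip_width: 0.801
[ 0.5122 -0.091   0.1913] [-3.11341641 -0.41604567  0.00316248] [-0.83202324 -0.32937112  0.30456514] 19.4 0.8005632054248963
```

View pics/m5.png

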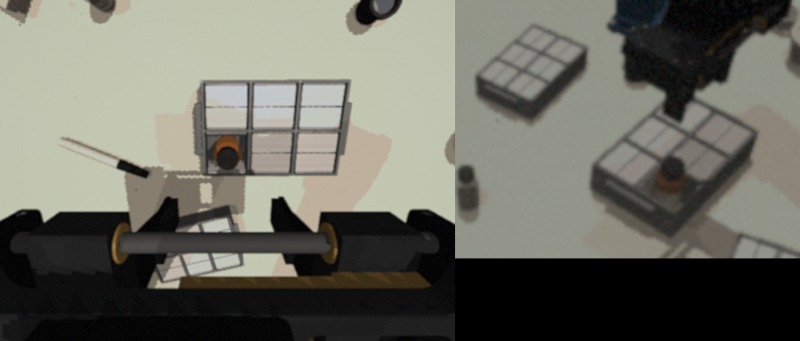

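The vial stands upright in cell 1, released, with the gripper well clear. Handing in.

```bash
python3 -c "
from h import *
im=__import__('pickle').load(open('w5.pkl','rb'));print(ray(im,255.5,177,.082))
print(get_state()['qd'].round(3));print(close_job())"
```

```text
[ 0.52560959 -0.09061843  0.082     ]
[-0.     0.003 -0.001 -0.007 -0.001  0.004 -0.001]
the job is handed in; nothing more can be done
None
```

The tall brown vial is standing in cell 1 (front left), on the floor of the cell and released. I handed the job in at about 19.5 s, well under the 61 s limit; no verdict was reported.

- **Finding the cell:** With the vial left standing, I pressed the flaps of cells 5, 6, 3 and 2. Each stopped hard at z ≈ 0.042 m with 25–37 N. Cell 1 gave way at about 0.5 N, and I pressed its flaps down to z = 0.0205 m. I did not press cell 4.
- **Placing the vial:** I gripped the vial at a measured 35 mm and lowered it slowly. It met the floor at the expected height: TCP 52.5 mm, so its underside was about 4 mm up. Then I let go and backed off 139 mm.
- **Last checks:** The wrist and scene pictures show the vial upright in cell 1. Its cap is within about 4 mm of the cell centre, and the wrist force was close to zero. No check failed or disagreed by more than a few millimetres. I did not measure the bystanders again, but the arm never went near them at low height except by the pen, which I passed from above.

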